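# Turn the ball dish to its tray

## Robot

A 6-joint arm with a two-finger parallel gripper is mounted at the origin on the work surface. World frame = base frame: x ahead of the robot, y to its left, z up, the work surface at z = 0. Lengths are in m, angles in rad, forces in N, time in s.
With the tool pointing down it reaches from about 0.35 to 0.975 m from the base axis. Payload 4.9 kg.
Tool frame: the origin (TCP) lies midway between the tips of the shut fingers; the grasp point (between the pads) lies ctrl.grip_point_offset behind it (ctrl.grip_point_offset is the distance from the TCP to the grasp point, in m); x points along the fingers, y is the direction in which the jaws open and shut, and the axes are right-handed (so a half turn about x gives the same grasp; the last joint's range is limited). The gripper opens to 85 mm and grips with 20 to 120 N. Pads are 22 mm wide; open, the fingers measure 114 mm over their backs; the gripper's body (76 mm by 85 mm) begins 54 mm behind the grasp point. The pads swing forward as they close: fully open they stand 13 mm farther back than shut.
Start: joints at [0.983, 0.053, 1.613, -0, 1.476, -0.119], TCP at [0.282, 0.558, 0.231] pointing down, gripper open.
Joint ranges: [-3.01, 3.01], [-1.01, 2.22], [0.06, 2.58], [-1.02, 4.17], [0.09, 2.62], [-3.14, 3.14]. Speed limits (rad/s): [2.57, 2.57, 3.14, 3.14, 3.14, 3.14].

## Interface

Orientations are given as a rotation vector (axis times angle).
In Python, from station import ctrl gives the robot as it stands. The module is installed in compiled form; this text tells all that it offers.
- The arm moves only by the tool drive_tool, never from a script. Its argument "commands" is text: rows parted by semicolons, each of 5 numbers parted by spaces: the closure, from -1 (fully open) to 1 (shut), so that 0 is half open, then the shift along the tool's x, y, z in units of 40 mm (1.0 is 40 mm), then the turn about the tool's x in units of 5 degrees (1.0 is 5 degrees). A call has 1 to 8 rows; each row is the pose to reach, as a shift and turn from the pose commanded when the call began, along the tool's axes at that moment; what a row does not reach only later rows make up. A row lasts 1/12 s, in which the tool goes at most 41.7 mm and 7.16 degrees, less where a joint would pass 70% of its speed; a pose out of reach is approached as far as the arm can. A call with a gripper value outside its range is refused whole. The fingers move at their own pace and stop on an object; "newtons" is the grip in N (left out, the last holds). Time passes only in rows, so rows that repeat a pose let the fingers close. It gives the time, the measured TCP pose, the force and the opening at its end, in the units of the state.
- ctrl.get_obs(): the state, without advancing time (a new reading comes with each control period).
- ctrl.get_image(name): name is "scene" or "top"; returns (picture, depth): 420x560x3 uint8, blue, green, red; 420x560 float32, m along the optical axis (not along the pixel's ray), 0 where there is no reading.
- ctrl.camera_info(name): a dict with "K" (3x3 intrinsics, pixels), "T" (4x4, takes a point from camera to world coordinates). Camera axes: x right, y down, z forward; pixel columns grow to the right and rows downward; lengths in m; the calibration is good to about 2 mm. A picture is of the moment at which its call begins. camera_info takes no time and is no camera call.
- ctrl.finish_job(): hands the job in, once; it reports no verdict.
The state is a dict: "t": time; "q": joint angles; "dq": joint speeds; "effort": joint torques, N m; "tool_pos": TCP position; "tool_rot": TCP orientation; "contact_force": force on the tool from outside, world axes, zero at the start; "wrist_torque": the same for the moment, N m; "opening": finger opening in m.
Only numpy, scipy, OpenCV 4.12 (cv2) and the standard library are available. Lean on these libraries where they do the work, as an engineer would, in place of code of your own. Each camera call takes 0.05 s, during which the arm holds its last target.

## Task

Lift the handled dish off its cork mat by the wooden grip, turn it a quarter turn so that its pouring lip points towards the slate-grey tray, and carry it across, still on the mat's side, until the lip is over the middle of the tray. Keep the dish level with the loose ball resting in its middle all the way, and leave everything else where it is. The program finishes while holding: end with the dish still in the gripper, level and steady, its foot about 10 cm above the shelf, ready for someone to tip the ball out.

Things in the scene. Friction and masses are not known exactly. Their poses are not given: they have to be found in the camera images.
- dish: loose grey-brown stoneware dish, 140 mm across, rim 28 mm high, flat foot 80 mm across, about 0.32 kg; upper face dished, 7 mm thick in the middle. Origin: centre of the underside; z up; +x towards its one pouring lip, at the start roughly along the mat's +x. A thin rigid steel bail (6 mm rod) arches over it from the +y rim to the -y rim, with a dark wooden grip on top.
- dish_grip (a point): centre of the wooden grip on top of the bail, 125 mm above the dish's underside, right over the dish's middle: a block 16 mm thick along the dish's x, 46 mm long along its y, 24 mm high; take it from above, fingers closing along the dish's x. The balance point of the dish is under it.
- dish_lip (a point): end of the dish's pouring lip, 88 mm from the dish's axis along its +x, 30 mm above its underside (lip 36 mm wide)
- dish_bowl (a point): centre of the ball's proper place: on the dish's axis, 22 mm above its underside
- ball_center (a point): centre of the loose birch ball, 30 mm across, 12 g, which lies in the middle of the dish; it rolls freely up the dished face if the dish is tilted or jerked
- mat: fixed square cork mat, 160 x 160 x 5 mm, on which the dish stands; origin: centre of its underside; its edges are along its x and y; +x points more or less away from the robot
- tray: fixed slate-grey rectangular tray, 200 mm along its x, 150 mm along its y, 18 mm high, its x and y parallel to the mat's; origin: centre of its underside, 235 mm from the mat's centre along the mat's +y or -y (left or right, it varies)
- jar: upturned glass jar, 78 mm wide, 104 mm high, 235 mm from the mat's centre on the other side from the tray; origin: centre of its underside; leave alone
- bell: stainless steel counter bell, 80 mm wide, 60 mm high, beyond the mat; origin: centre of its underside; leave alone
- carabiner: blue plastic carabiner, 68 mm long, 8 mm thick, lying beyond the mat; leave alone
- door_key: steel key with wooden fob, 90 mm long, lying beyond the mat; leave alone
- torch: black torch lying down, 112 mm long, 36 mm high, to the left, beyond the tray or jar; leave alone
- pot: white ceramic pot, 72 mm wide, 85 mm high, to the right, beyond the tray or jar; leave alone
Things that resemble listed ones, but are neither listed nor needed, are in the scene too. Of the things that look like the mat, take the one that is farthest from the robot's base at the start. Leave any turquoise look-alike of the tray alone.

How it is judged:
On the way, in this order (a step that is already met when the one before it is completed fails the run):
1. the dish is lifted clear of the mat, held by the gripper, ball in its middle (height (world z) of dish above 0.025 m and contact force between dish and mat below 0.1 N and contact force between dish and the fingers above 0.5 N and horizontal distance between ball_center and dish_bowl below 0.025 m), for 0.2 s.
2. still lifted, the dish has been turned through a quarter turn, ball in its middle (angle between the x axis of dish and the y axis of mat, either way round below 0.21 rad and height (world z) of dish above 0.025 m and horizontal distance between ball_center and dish_bowl below 0.025 m), for 0.2 s.
At the end, for the whole second after the job is handed in: Still gripped, foot 50-170 mm up, clear of tray and mat; dish x within 12 deg of the mat's y line, lip within 45 mm of above the tray's centre, dish within 230 mm of the mat's; tilt under 0.12 rad, steady (30 mm/s, 0.15 rad/s); ball within 20 mm of the middle, untouched by the robot (angle between the x axis of dish and the y axis of mat, either way round below 0.21 rad and horizontal distance between dish_lip and tray below 0.045 m and horizontal distance between dish and mat below 0.23 m and height (world z) of dish between 0.05 and 0.17 m and angle between dish's own z axis and vertical below 0.12 rad and horizontal distance between ball_center and dish_bowl below 0.02 m and height (world z) of ball_center above 0.06 m and contact force between dish and the fingers above 0.5 N and contact force between dish and tray below 0.1 N and contact force between dish and mat below 0.1 N and contact force between ball and the arm below 0.1 N and contact force between ball and the fingers below 0.1 N and linear speed of dish below 0.03 m/s and angular speed of dish below 0.15 rad/s); the arm keeps its last pose, push and grip.
It fails at once if the ball rolls more than 30 mm from the dish's middle (horizontal distance between ball_center and dish_bowl above 0.03 m).
It fails at once if the dish is tilted more than 0.25 rad (angle between dish's own z axis and vertical above 0.25 rad).
It fails at once if the jar, bell, carabiner, key, torch or pot is moved by more than 20 mm (distance of any of jar, bell, carabiner, door_key, torch, pot from where it was at the start of the episode above 0.02 m).
It also fails if it takes over 40 s, if anything falls off the work surface, if the arm or the gripper's body presses on something with over 40 N, if the wrist force passes 120 N, or if a joint passes its speed limit or range.

## Working session

There is one attempt and no reset: what is moved stays moved. The work goes in short steps, Python scripts to look and compute and a tool call to move; the robot and the scene stay as the last step left them, time stands still between calls to the robot, and variables do not carry over. Pictures are saved under pics/ and viewed, and the job is handed in when it is done.

Besides the shell and the picture viewer there is one more tool, called after "Emit:" in YAML: its name, and indented under it one key for each argument. drive_tool: Moves the arm, as the interface text tells. Its arguments: {"type":"object","properties":{"commands":{"type":"string"},"newtons":{"type":"number"}},"required":["commands"]}

```bash
mkdir -p pics; cat > h.py <<'E'
import numpy as np, cv2
from station import ctrl
def cast(name,u,v,z):
    c=ctrl.camera_info(name);K=np.array(c["K"]);T=np.array(c["T"])
    d=T[:3,:3]@np.linalg.inv(K)@np.array([u,v,1.0]);o=T[:3,3]
    return o+d*(z-o[2])/d[2]
def proj(name,p):
    c=ctrl.camera_info(name);K=np.array(c["K"]);T=np.linalg.inv(np.array(c["T"]))
    q=K@(T[:3,:3]@np.array(p)+T[:3,3]);return q[:2]/q[2]
def cloud(name,dep):
    c=ctrl.camera_info(name);K=np.array(c["K"]);T=np.array(c["T"])
    v,u=np.mgrid[:dep.shape[0],:dep.shape[1]]
    P=np.stack([(u-K[0,2])/K[0,0]*dep,(v-K[1,2])/K[1,1]*dep,dep],-1)
    return P@T[:3,:3].T+T[:3,3]
E
python3 - <<'E'
from h import *
for n in ("scene","top"):
    i,d=ctrl.get_image(n);cv2.imwrite(f"pics/{n}0.png",i);np.save(f"{n}0.npy",d)
    c=ctrl.camera_info(n);print(np.round(c["T"],3),np.round(c["K"],1))
o=ctrl.get_obs();print({k:np.round(v,3) for k,v in o.items()},ctrl.grip_point_offset)
E
```

```text
[[ 0.382  0.806 -0.452  1.146]
 [ 0.924 -0.329  0.193 -0.291]
 [ 0.007 -0.491 -0.871  1.299]
 [ 0.     0.     0.     1.   ]] [[505.2   0.  285.5]
 [  0.  505.2 208.5]
 [  0.    0.    1. ]]
[[ 1.000e-03 -9.930e-01  1.200e-01  3.820e-01]
 [-1.000e+00 -1.000e-03  0.000e+00 -2.500e-02]
 [ 0.000e+00 -1.200e-01 -9.930e-01  1.373e+00]
 [ 0.000e+00  0.000e+00  0.000e+00  1.000e+00]] [[490.9   0.  273.9]
 [  0.  490.9 205.2]
 [  0.    0.    1. ]]
{'t': np.float64(0.1), 'q': array([ 0.983,  0.053,  1.614, -0.   ,  1.476, -0.119]), 'dq': array([ 0.   , -0.   , -0.004, -0.   , -0.004,  0.001]), 'effort': array([ 0.0000e+00, -3.9490e+01, -3.7136e+01, -0.0000e+00,  4.0000e-03,
       -0.0000e+00]), 'tool_pos': array([0.282, 0.557, 0.23 ]), 'tool_rot': array([ 0.366,  1.54 , -0.369]), 'contact_force': array([-0.145, -0.158, -0.248]), 'wrist_torque': array([-0.007, -0.004, -0.007]), 'opening': np.float64(0.085)} 0.0187
```

View pics/scene0.png

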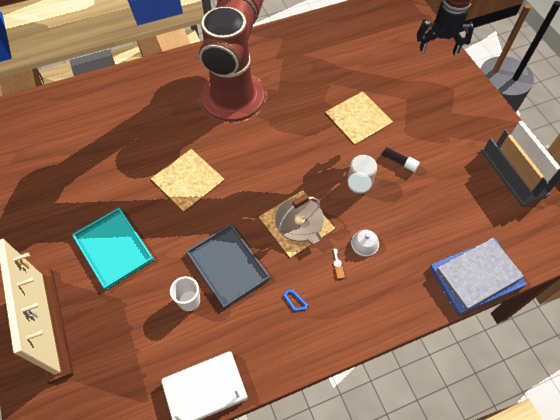

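View pics/top0.png

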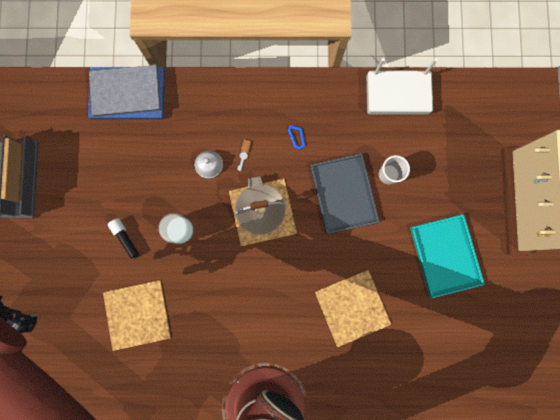

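The scene view has the base at (233,90) and the dish at (302,220). In the top view there are three cork mats: (262,212), (137,315) and (353,308). The one at (262,212) carries the dish and is farthest from the base at about (262,400). The trays are slate (345,193) and turquoise (447,256), and I want the slate one. I'll confirm this in a crop and measure.

```bash
python3 - <<'E'
from h import *
i=cv2.imread("pics/top0.png");d=np.load("top0.npy")
cv2.imwrite("pics/crop_top.png",cv2.resize(i[130:270,190:400],None,fx=3.8,fy=3.8,interpolation=cv2.INTER_CUBIC))
s=cv2.imread("pics/scene0.png");cv2.imwrite("pics/crop_scene.png",cv2.resize(s[180:265,250:345],None,fx=6,fy=6,interpolation=cv2.INTER_CUBIC))
hsv=cv2.cvtColor(i,cv2.COLOR_BGR2HSV)
P=cloud("top",d)
# mats
m=cv2.inRange(hsv,(12,70,120),(32,255,255));m=cv2.morphologyEx(m,cv2.MORPH_CLOSE,np.ones((3,3)))
for c in cv2.findContours(m,cv2.RETR_EXTERNAL,cv2.CHAIN_APPROX_NONE)[0]:
    if cv2.contourArea(c)>800:
        r=cv2.minAreaRect(c);b=cv2.boxPoints(r);w=np.array([cast("top",*p,.005)[:2] for p in b]);print("mat",r[0],np.round(w.mean(0),4),np.round(w,3).tolist(),[round(np.linalg.norm(w[k]-w[k-1]),3) for k in range(4)])
m=cv2.inRange(hsv,(95,20,40),(125,130,140));m[:,:300]=0;m[:,392:]=0;m[:140]=0;m[245:]=0;m=cv2.morphologyEx(m,cv2.MORPH_OPEN,np.ones((3,3)))
c=max(cv2.findContours(m,cv2.RETR_EXTERNAL,cv2.CHAIN_APPROX_NONE)[0],key=cv2.contourArea)
r=cv2.minAreaRect(c);b=cv2.boxPoints(r)
w=np.array([cast("top",*p,.018)[:2] for p in b]);print("tray",r[0],np.round(w.mean(0),4),np.round(w,3).tolist(),[round(np.linalg.norm(w[k]-w[k-1]),3) for k in range(4)])
# high points near the dish
q=(P[...,2]>.105)&(P[...,2]<.2);q[:,:230]=0;q[:,295:]=0;q[:180]=0;q[240:]=0
v,u=np.nonzero(q);print(len(u),u.mean(),v.mean(),P[q].mean(0),P[q].min(0),P[q].max(0))
E
```

```text
mat (134.87030029296875, 313.4970397949219) [0.2501 0.3551] [[0.314, 0.462], [0.353, 0.292], [0.185, 0.249], [0.148, 0.417]] [np.float64(0.172), np.float64(0.174), np.float64(0.173), np.float64(0.172)]
mat (353.1907958984375, 307.566162109375) [ 0.2666 -0.2419] [[0.309, -0.13], [0.376, -0.289], [0.224, -0.352], [0.158, -0.195]] [np.float64(0.164), np.float64(0.173), np.float64(0.165), np.float64(0.17)]
mat (261.857421875, 211.7257537841797) [0.5301 0.0092] [[0.591, 0.107], [0.628, -0.053], [0.469, -0.088], [0.433, 0.07]] [np.float64(0.162), np.float64(0.164), np.float64(0.162), np.float64(0.162)]
mat (535.5, 191.0) [ 0.5918 -0.7614] [[0.768, -0.705], [0.768, -0.84], [0.415, -0.815], [0.415, -0.685]] [np.float64(0.354), np.float64(0.134), np.float64(0.354), np.float64(0.13)]
mat (240.5, 34.0) [1.0541 0.0739] [[1.158, 0.401], [1.159, -0.252], [0.95, -0.248], [0.949, 0.394]] [np.float64(0.21), np.float64(0.653), np.float64(0.21), np.float64(0.642)]
tray (344.10211181640625, 193.17550659179688) [ 0.5812 -0.2201] [[0.66, -0.126], [0.696, -0.272], [0.502, -0.313], [0.467, -0.17]] [np.float64(0.197), np.float64(0.151), np.float64(0.198), np.float64(0.148)]
172 258.29651162790697 204.95348837209303 [0.53292116 0.01510558 0.13423956] [ 0.52182076 -0.03258661  0.10623342] [0.54461455 0.06343216 0.14791267]
```

View pics/crop_top.png

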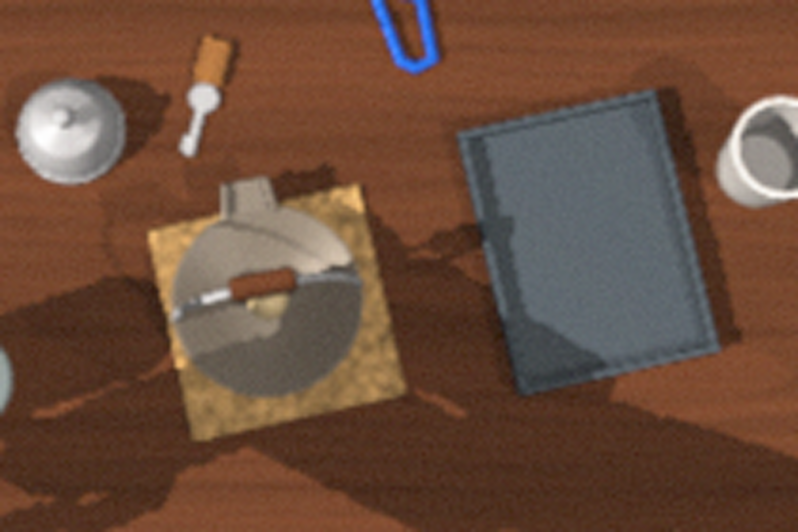

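View pics/crop_scene.png

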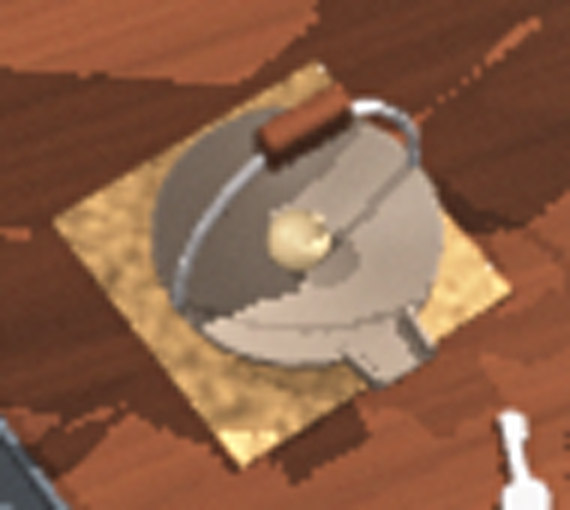

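The crops confirm it. The dish stands on the far mat with its lip pointing away from the robot, and the ball is under the brown grip. The measured tray centre matches 235 mm along the mat's -y. Next I measure the grip in both views, plus the lip and the ball.

```bash
python3 - <<'E'
from h import *
def grip(name,box):
    i=cv2.imread(f"pics/{name}0.png");h=cv2.cvtColor(i,cv2.COLOR_BGR2HSV)
    m=cv2.inRange(h,(0,110,40),(14,255,190));x0,y0,x1,y1=box
    k=np.zeros_like(m);k[y0:y1,x0:x1]=m[y0:y1,x0:x1]
    c=max(cv2.findContours(k,cv2.RETR_EXTERNAL,cv2.CHAIN_APPROX_NONE)[0],key=cv2.contourArea)
    r=cv2.minAreaRect(c);print(name,cv2.contourArea(c),r);return r
rt=grip("top",(247,197,272,212));rs=grip("scene",(290,190,312,210))
def ray(name,u,v):
    a=cast(name,u,v,0);b=cast(name,u,v,1);return b,(a-b)/np.linalg.norm(a-b)
p,a=ray("top",*rt[0]);q,b=ray("scene",*rs[0])
M=np.array([a,-b]).T;t=np.linalg.lstsq(M,q-p,rcond=None)[0]
print("tri",p+a*t[0],q+b*t[1])
for z in(.142,.136,.13):print(z,cast("top",*rt[0],z),cast("scene",*rs[0],z))
b4=np.array([cast("top",*x,.142)[:2] for x in cv2.boxPoints(rt)])
e=[b4[k]-b4[k-1] for k in range(4)];L=max(e,key=np.linalg.norm);print("long",[np.linalg.norm(x) for x in e],np.arctan2(L[1],L[0]))
# bail ends at crop (178,312),(358,280) top; lip crop end (245,180) mid
for n,uv,z in(("lip",(245,180),.035),):print(n,cast("top",190+uv[0]/3.8,130+uv[1]/3.8,z))
print("lip scene",cast("scene",250+404/6,180+362/6,.035)," ball scene",cast("scene",250+300/6,180+240/6,.027))
# dish outline in top at crop: circle
o=ctrl.get_obs()
from scipy.spatial.transform import Rotation as R
print(np.round(R.from_rotvec(o["tool_rot"]).as_matrix(),3))
E
```

```text
top 78.0 ((258.6351318359375, 204.31082153320312), (5.753964424133301, 16.933094024658203), 80.53767395019531)
scene 174.0 ((300.5, 198.5), (17.0, 21.0), 90.0)
tri [0.53340044 0.01396034 0.14382274] [0.53347283 0.01416374 0.14383801]
0.142 [0.53362437 0.01401754 0.142     ] [0.53249814 0.01464864 0.142     ]
0.136 [0.53436149 0.01420584 0.136     ] [0.52931639 0.01623154 0.136     ]
0.13 [0.53509861 0.01439414 0.13      ] [0.52613463 0.01781444 0.13      ]
long [np.float64(0.014642452419233575), np.float64(0.042778604102540176), np.float64(0.014652520670368952), np.float64(0.04271878425824698)] -1.4030832914873923
lip [0.62177359 0.02923999 0.035     ]
lip scene [0.61731858 0.03288006 0.035     ]  ball scene [0.53647843 0.01549985 0.027     ]
[[-0.001  0.452  0.892]
 [-0.002  0.892 -0.452]
 [-1.    -0.002 -0.   ]]
```

Measured:
- Grip at about (0.534, 0.014), top at z 0.142 and dish yaw about 0.18.
- Lip 88 mm out, which agrees with the given size.
- Mat yaw about 0.225.

Next I move to hover over the grip.

Emit:
drive_tool:
  commands: "-1 0 -0.3 0.4 0.4; -1 0 -0.9 1.1 1; -1 0 -1.5 1.9 1.7; -1 0 -2.1 2.7 2.4; -1 0 -2.8 3.5 3.1; -1 0 -3.4 4.3 3.9; -1 0 -4 5.1 4.6; -1 0 -4.6 5.9 5.3"
  newtons: 40

```text
t: 0.77
tool_pos: [0.4099, 0.2849, 0.2309]
tool_rot: [0.728, 1.445, -0.729]
contact_force: [0.7, -0.3, 0.0]
opening: 0.0853
```

```bash
cat > go.py <<'E'
import sys
from h import *
from scipy.spatial.transform import Rotation as R
# args: target x y z(TCP) yaw(tool y)
x,y,z,yaw=map(float,sys.argv[1:5]);o=ctrl.get_obs();M=R.from_rotvec(o["tool_rot"]).as_matrix()
s=M.T@(np.array([x,y,z])-o["tool_pos"])/.04
cy=np.arctan2(M[1,1],M[0,1]);dy=-(yaw-cy)
print("t",o["t"],"pos",o["tool_pos"].round(4),"yaw",cy.round(4),"opening",round(float(o["opening"]),4),"F",o["contact_force"].round(2),"q",o["q"].round(2))
print("tiltx",M[:,0].round(4),"units",s.round(3),"turn",round(np.degrees(dy)/5,3))
E
python3 go.py .534 .014 .211 .18
```

```text
t 0.7667 pos [0.4099 0.2849 0.2309] yaw 0.6369 opening 0.0853 F [ 0.71 -0.27  0.01] q [ 0.46 -0.25  1.9  -0.    1.5  -0.18]
tiltx [-3.e-04 -2.e-04 -1.e+00] units [ 0.498 -1.532  7.29 ] turn 5.235
```

Emit:
drive_tool:
  commands: "-0.6 0 -0.2 0.9 0.7; -0.3 0.1 -0.4 1.8 1.4; -0.3 0.1 -0.6 2.8 2.1; -0.3 0.2 -0.8 3.8 2.8; -0.3 0.3 -1 4.8 3.5; -0.3 0.4 -1.2 5.8 4.2; -0.3 0.5 -1.4 6.7 4.9; -0.3 0.5 -1.5 7.3 5.2"

```text
t: 1.43
tool_pos: [0.5359, 0.0135, 0.2098]
tool_rot: [1.074, 1.291, -1.077]
contact_force: [-0.3, 0.6, 0.4]
opening: 0.0557
```

```bash
python3 - <<'E'
from h import *
for n in ("scene","top"):
    i,d=ctrl.get_image(n);cv2.imwrite(f"pics/{n}1.png",i);np.save(f"{n}1.npy",d)
s=cv2.imread("pics/scene1.png");cv2.imwrite("pics/crop_scene1.png",cv2.resize(s[150:260,240:350],None,fx=5.4,fy=5.4,interpolation=cv2.INTER_CUBIC))
s=cv2.imread("pics/top0.png")
cv2.imwrite("pics/crop_top0.png",cv2.resize(s[170:245,220:300],None,fx=7.5,fy=7.5,interpolation=cv2.INTER_CUBIC))
E
python3 go.py .534 .014 .211 .18
```

```text
t 1.5333 pos [0.5365 0.0135 0.2104] yaw 0.1806 opening 0.0553 F [-0.31  0.73  0.23] q [-0.11 -0.14  1.84 -0.    1.45 -0.29]
tiltx [-1.3e-03 -6.0e-04 -1.0e+00] units [-0.015 -0.06  -0.023] turn 0.006
```

View pics/crop_scene1.png

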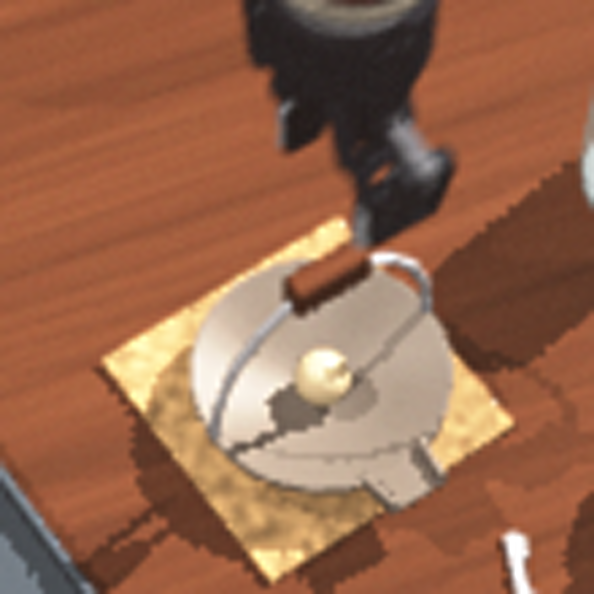

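View pics/crop_top0.png

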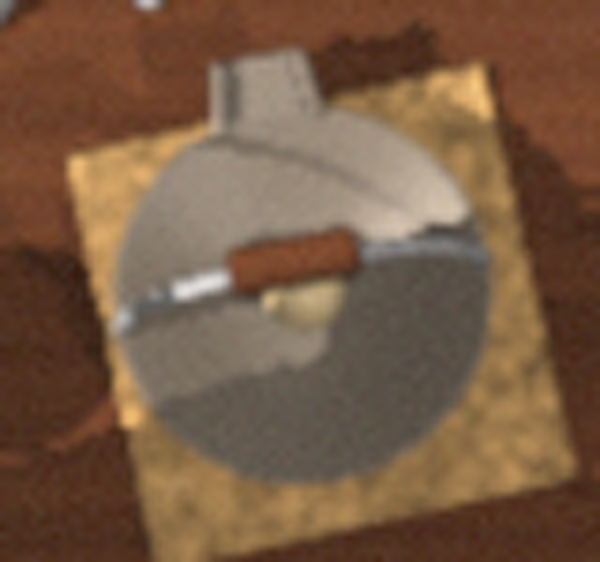

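The dish is undisturbed and the gripper hovers above the grip, with the block at about (330,282) in the scene crop. I'll cross-check the block centre with the rim and the ball.

```bash
python3 - <<'E'
from h import *
f=lambda u,v:(220+u/7.5,170+v/7.5)
print("rim c",cast("top",*f(303,295),.033),"left/right",cast("top",*f(115,290),.033),cast("top",*f(490,280),.033))
print("rim front",cast("top",*f(320,482),.033))
print("bail ends",cast("top",*f(122,325),.04),cast("top",*f(480,255),.04))
print("grip",cast("top",*f(293,261),.142))
g=lambda u,v:(240+u/5.4,150+v/5.4)
print("ball",cast("scene",*g(323,376),.027))
# grip top face corners in scene1: TL(287,275) TR(355,245) ; top face centre
print("grip scene top face",cast("scene",*g(327,272),.142))
print("lip",cast("scene",*g(410,485),.035))
i=cv2.imread("pics/scene1.png");h=cv2.cvtColor(i,cv2.COLOR_BGR2HSV)
m=cv2.inRange(h,(15,40,150),(35,255,255));k=np.zeros_like(m);k[208:232,290:312]=m[208:232,290:312]
c=max(cv2.findContours(k,0,1)[0],key=cv2.contourArea);(u,v),r=cv2.minEnclosingCircle(c);print(u,v,r,cast("scene",u,v,.027))
E
```

```text
rim c [0.53312587 0.01252478 0.033     ] left/right [0.53489098 0.08137404 0.033     ] [ 0.53873174 -0.05594913  0.033     ]
rim front [0.46465995 0.00603611 0.033     ]
bail ends [0.52128077 0.07813802 0.04      ] [ 0.54708991 -0.05215392  0.04      ]
grip [0.532381   0.01292176 0.142     ]
ball [0.53517606 0.01548331 0.027     ]
grip scene top face [0.53785195 0.01250715 0.142     ]
lip [0.61438114 0.02991485 0.035     ]
300.5 218.0500030517578 12.452110290527344 [0.53120576 0.01932133 0.027     ]
```

Everything agrees on a centre of about (0.534, 0.013) and yaw of about 0.19. Descending.

Emit:
drive_tool:
  commands: "-0.3 0.2 -0.06 -0.02 -0.1; -0.3 0.5 -0.06 -0.02 -0.1; -0.3 0.8 -0.06 -0.02 -0.1; -0.3 1.1 -0.06 -0.02 -0.1; -0.3 1.4 -0.06 -0.02 -0.1; -0.3 1.6 -0.06 -0.02 -0.1; -0.3 1.7 -0.06 -0.02 -0.1; -0.3 1.7 -0.06 -0.02 -0.1"

```text
t: 2.2
tool_pos: [0.5325, 0.0174, 0.1416]
tool_rot: [1.064, 1.297, -1.066]
contact_force: [-0.1, 0.6, 0.6]
opening: 0.0557
```

```bash
python3 go.py .534 .013 .112 .19; python3 - <<'E'
from h import *
i,d=ctrl.get_image("scene");cv2.imwrite("pics/c2.png",cv2.resize(i[150:260,240:350],None,fx=5.4,fy=5.4,interpolation=cv2.INTER_CUBIC))
E
```

```text
t 2.2 pos [0.5325 0.0174 0.1416] yaw 0.1949 opening 0.0557 F [-0.15  0.61  0.59] q [-0.11 -0.09  1.91 -0.    1.33 -0.3 ]
tiltx [-2.7e-03  3.0e-04 -1.0e+00] units [0.739 0.018 0.115] turn 0.056
```

View pics/c2.png

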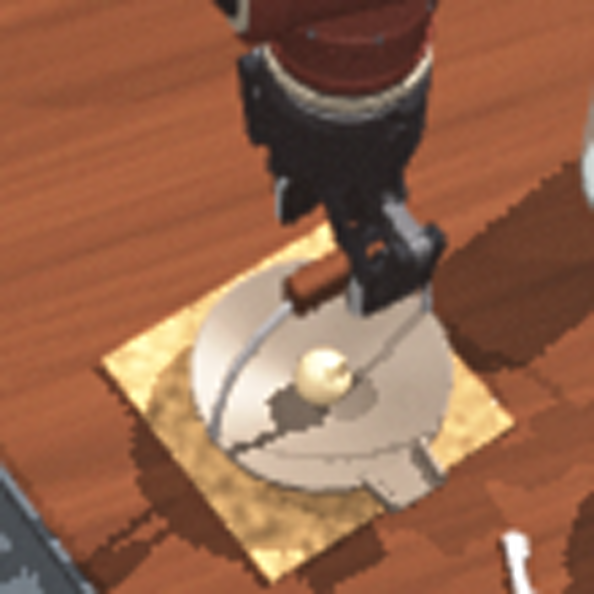

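The fingers now straddle the block, 4 mm too far to +y. I'll correct that while descending.

Emit:
drive_tool:
  commands: "-0.3 0.1 0 0.05 0; -0.3 0.25 0.02 0.1 0; -0.3 0.4 0.02 0.1 0; -0.3 0.55 0.02 0.1 0; -0.3 0.68 0.02 0.1 0; -0.3 0.74 0.02 0.1 0; -0.3 0.74 0.02 0.1 0; -0.3 0.74 0.02 0.1 0"

```text
t: 2.92
tool_pos: [0.5348, 0.0133, 0.1134]
tool_rot: [1.065, 1.295, -1.065]
contact_force: [0.0, -0.0, -0.1]
opening: 0.0554
```

```bash
python3 - <<'E'
from h import *
i,d=ctrl.get_image("scene");cv2.imwrite("pics/c3.png",cv2.resize(i[150:260,240:350],None,fx=5.4,fy=5.4,interpolation=cv2.INTER_CUBIC))
i,d=ctrl.get_image("top");cv2.imwrite("pics/t3.png",cv2.resize(i[170:245,220:300],None,fx=7,fy=7,interpolation=cv2.INTER_CUBIC))
E
python3 go.py .534 .013 .112 .19
```

```text
t 3.0167 pos [0.5352 0.0132 0.1141] yaw 0.1945 opening 0.0555 F [-0.29  0.42 -0.35] q [-0.11 -0.06  1.93 -0.    1.27 -0.31]
tiltx [ 7.e-04 -1.e-04 -1.e+00] units [ 0.051 -0.031 -0.   ] turn 0.051
```

View pics/c3.png

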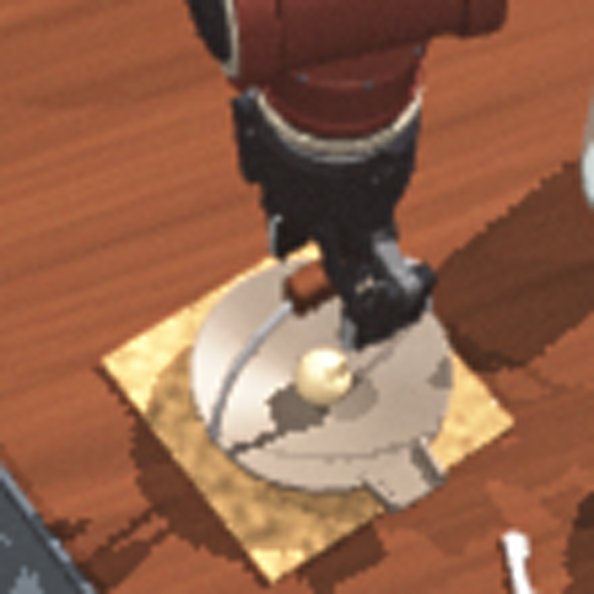

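View pics/t3.png

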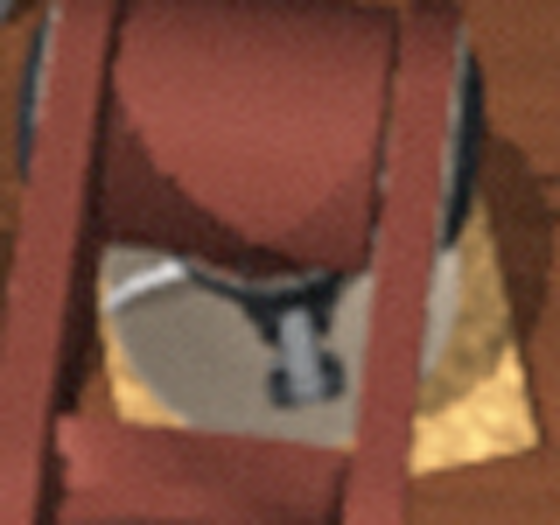

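The pads straddle the block and the dish and ball are undisturbed. Closing gently.

Emit:
drive_tool:
  commands: "-0.1 0.03 -0.03 0 0; 0.1 0.05 -0.03 0 0; 0.25 0.05 -0.03 0 0; 0.4 0.05 -0.03 0 0; 0.5 0.05 -0.03 0 0; 0.6 0.05 -0.03 0 0; 0.7 0.05 -0.03 0 0; 0.8 0.05 -0.03 0 0"
  newtons: 40

```text
t: 3.68
tool_pos: [0.5337, 0.0129, 0.1119]
tool_rot: [1.065, 1.295, -1.065]
contact_force: [-1.5, 0.2, 1.2]
opening: 0.0155
```

Emit:
drive_tool:
  commands: "1 0 0 0 0; 1 0 0 0 0; 1 0 0 0 0; 1 0 0 0 0; 1 0 0 0 0"
  newtons: 60

```text
t: 4.1
tool_pos: [0.5338, 0.0129, 0.1119]
tool_rot: [1.065, 1.295, -1.065]
contact_force: [-2.4, -0.7, 3.3]
opening: 0.0148
```

```bash
python3 - <<'E'
from h import *
i,d=ctrl.get_image("scene");cv2.imwrite("pics/c4.png",cv2.resize(i[150:260,240:350],None,fx=5.4,fy=5.4,interpolation=cv2.INTER_CUBIC))
E
python3 go.py .534 .013 .112 .19
```

```text
t 4.15 pos [0.5337 0.013  0.1119] yaw 0.1944 opening 0.0153 F [-2.94 -1.36  3.6 ] q [-0.12 -0.06  1.93 -0.    1.27 -0.31]
tiltx [-1.e-04 -2.e-04 -1.e+00] units [-0.003  0.006  0.   ] turn 0.051
```

View pics/c4.png

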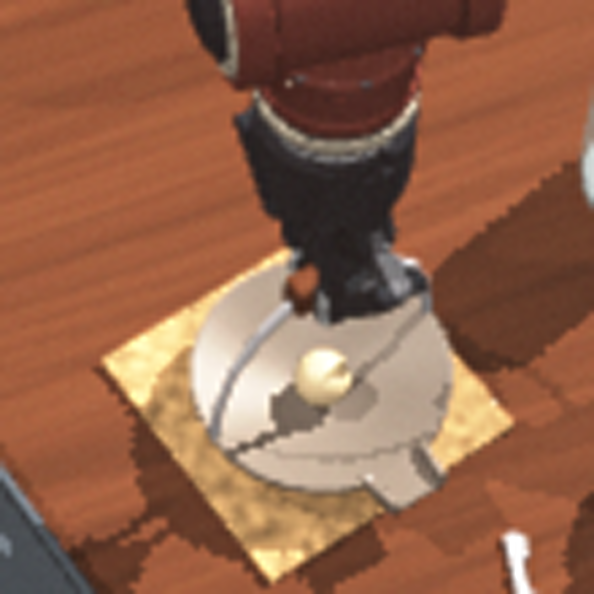

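The block is gripped, with an opening of 15 mm, and nothing has shifted. Lifting slowly: foot from z 5 mm to about 100 mm, 2.4 units in total.

Emit:
drive_tool:
  commands: "1 -0.02 0 0 0; 1 -0.06 0 0 0; 1 -0.12 0 0 0; 1 -0.2 0 0 0; 1 -0.3 0 0 0; 1 -0.4 0 0 0; 1 -0.5 0 0 0; 1 -0.6 0 0 0"

```text
t: 4.82
tool_pos: [0.5339, 0.013, 0.1363]
tool_rot: [1.065, 1.295, -1.065]
contact_force: [-0.1, 0.5, -3.1]
opening: 0.0148
```

Emit:
drive_tool:
  commands: "1 -0.1 0 0 0; 1 -0.2 0 0 0; 1 -0.3 0 0 0; 1 -0.4 0 0 0; 1 -0.48 0 0 0; 1 -0.54 0 0 0; 1 -0.58 0 0 0; 1 -0.6 0 0 0"

```text
t: 5.48
tool_pos: [0.5339, 0.013, 0.16]
tool_rot: [1.065, 1.295, -1.065]
contact_force: [-1.1, -0.3, -3.7]
opening: 0.0148
```

```bash
python3 - <<'E'
from h import *
i,d=ctrl.get_image("scene");cv2.imwrite("pics/c5.png",cv2.resize(i[130:260,230:360],None,fx=4.6,fy=4.6,interpolation=cv2.INTER_CUBIC))
E
python3 go.py .534 .013 .207 .19
```

```text
t 5.5333 pos [0.5338 0.013  0.16  ] yaw 0.1944 opening 0.0151 F [-0.23 -0.07 -1.97] q [-0.12 -0.11  1.89  0.    1.36 -0.31]
tiltx [ 3.e-04  0.e+00 -1.e+00] units [-1.176e+00  4.000e-03  1.000e-03] turn 0.05
```

View pics/c5.png

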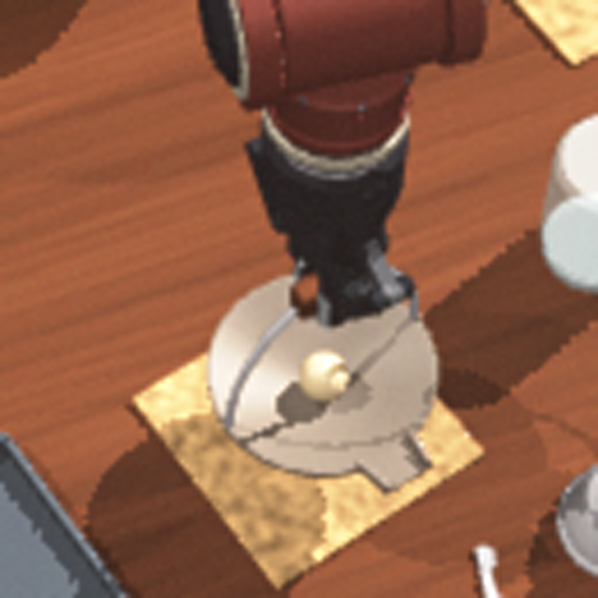

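Lifted clear and level, with the ball in the middle. I'll raise the rest and turn.

Emit:
drive_tool:
  commands: "1 -0.05 0 0 0.1; 1 -0.15 0 0 0.3; 1 -0.25 0 0 0.7; 1 -0.38 0 0 1.2; 1 -0.5 0 0 1.7; 1 -0.6 0 0 2.2; 1 -0.67 0 0 2.7; 1 -0.7 0 0 3.2"

```text
t: 6.2
tool_pos: [0.5341, 0.013, 0.1886]
tool_rot: [1.274, 1.166, -1.273]
contact_force: [0.5, 0.2, -1.9]
opening: 0.0151
```

Emit:
drive_tool:
  commands: "1 -0.05 0 0 0.5; 1 -0.13 0 0 1; 1 -0.22 0 0 1.5; 1 -0.31 0 0 2; 1 -0.39 0 0 2.5; 1 -0.45 0 0 3; 1 -0.49 0 0 3.5; 1 -0.5 0 0 4"

```text
t: 6.87
tool_pos: [0.534, 0.013, 0.2084]
tool_rot: [1.524, 0.969, -1.523]
contact_force: [0.1, 0.1, -2.9]
opening: 0.0148
```

```bash
python3 - <<'E'
from h import *
i,d=ctrl.get_image("scene");cv2.imwrite("pics/c6.png",cv2.resize(i[110:260,220:370],None,fx=4,fy=4,interpolation=cv2.INTER_CUBIC))
E
python3 go.py .534 .013 .207 -1.346
```

```text
t 6.9167 pos [0.5339 0.013  0.2083] yaw -0.4381 opening 0.015 F [ 0.7   0.06 -2.59] q [-0.12 -0.15  1.85  0.    1.44  0.32]
tiltx [ 6.e-04 -1.e-04 -1.e+00] units [ 0.032  0.001 -0.001] turn 10.403
```

View pics/c6.png

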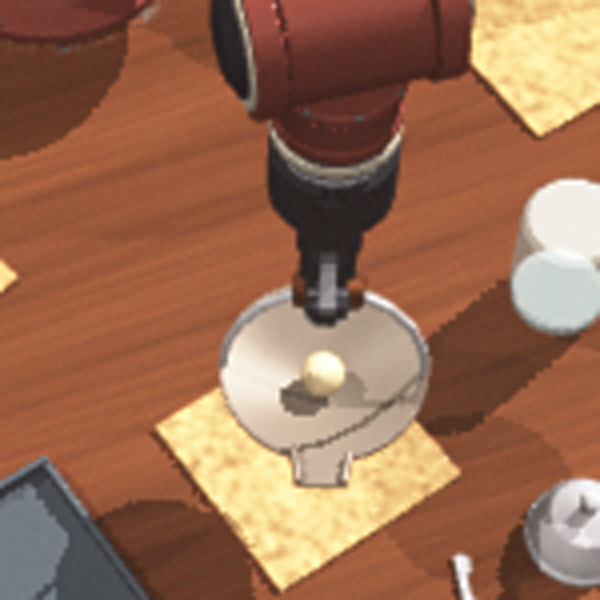

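The dish is turning with the gripper and the ball is centred. Completing the turn.

Emit:
drive_tool:
  commands: "1 0 0 0 0.5; 1 0 0 0 1.1; 1 0 0 0 1.7; 1 0 0 0 2.4; 1 0 0 0 3.1; 1 0 0 0 3.8; 1 0 0 0 4.5; 1 0 0 0 5.2"

```text
t: 7.58
tool_pos: [0.5337, 0.013, 0.2077]
tool_rot: [1.828, 0.647, -1.828]
contact_force: [0.2, 0.5, -3.0]
opening: 0.0151
```

Emit:
drive_tool:
  commands: "1 0 0 0 0.7; 1 0 0 0 1.4; 1 0 0 0 2.1; 1 0 0 0 2.8; 1 0 0 0 3.5; 1 0 0 0 4.2; 1 0 0 0 4.8; 1 0 0 0 5.1"

```text
t: 8.25
tool_pos: [0.5337, 0.013, 0.2078]
tool_rot: [2.096, 0.249, -2.096]
contact_force: [-0.7, 0.2, -2.6]
opening: 0.015
```

Emit:
drive_tool:
  commands: "1 0 0 0 0.1; 1 0 0 0 0.1; 1 0 0 0 0.1; 1 0 0 0 0.1; 1 0 0 0 0.1"

```text
t: 8.67
tool_pos: [0.5338, 0.013, 0.2077]
tool_rot: [2.1, 0.242, -2.1]
contact_force: [-0.2, 0.4, -4.5]
opening: 0.0151
```

```bash
python3 - <<'E'
from h import *
i,d=ctrl.get_image("scene");cv2.imwrite("pics/s7.png",i);cv2.imwrite("pics/c7.png",cv2.resize(i[110:260,220:370],None,fx=4,fy=4,interpolation=cv2.INTER_CUBIC))
E
python3 go.py .561 -.134 .207 -1.346
```

```text
t 8.7167 pos [0.5338 0.013  0.2077] yaw -1.3412 opening 0.0151 F [ 0.41  0.22 -2.18] q [-0.12 -0.15  1.85  0.    1.44  1.23]
tiltx [ 0.  0. -1.] units [0.018 3.733 0.174] turn 0.055
```

View pics/c7.png

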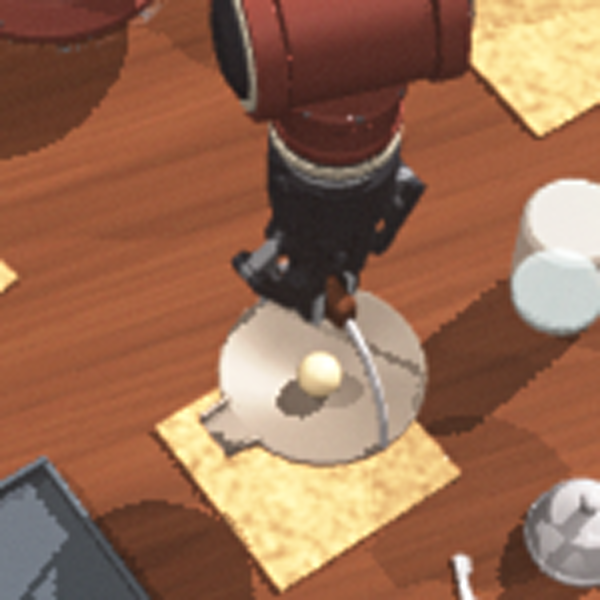

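The quarter turn is done, with yaw at -1.341, the lip pointing at the tray and the ball centred. Now I carry it with a gentle trapezoid profile.

Emit:
drive_tool:
  commands: "1 0 0.01 0 0; 1 0 0.03 0 0; 1 0 0.08 0 0; 1 0 0.14 0.01 0; 1 0 0.21 0.01 0; 1 0 0.31 0.01 0; 1 0 0.42 0.02 0; 1 0 0.54 0.02 0"

```text
t: 9.38
tool_pos: [0.538, -0.0087, 0.2077]
tool_rot: [2.1, 0.242, -2.1]
contact_force: [-0.8, -0.5, -3.3]
opening: 0.0149
```

Emit:
drive_tool:
  commands: "1 0 0.15 0.01 0; 1 0 0.31 0.01 0; 1 0 0.48 0.02 0; 1 0 0.65 0.03 0; 1 0 0.82 0.04 0; 1 0 0.99 0.05 0; 1 0 1.16 0.05 0; 1 0 1.33 0.06 0"

```text
t: 10.05
tool_pos: [0.5478, -0.0613, 0.2077]
tool_rot: [2.1, 0.242, -2.1]
contact_force: [-0.5, 0.4, -2.9]
opening: 0.0149
```

Emit:
drive_tool:
  commands: "1 0 0.17 0.01 0; 1 0 0.34 0.01 0; 1 0 0.51 0.02 0; 1 0 0.68 0.03 0; 1 0 0.85 0.04 0; 1 0 1.02 0.05 0; 1 0 1.18 0.05 0; 1 0 1.33 0.06 0"

```text
t: 10.72
tool_pos: [0.5576, -0.1136, 0.2077]
tool_rot: [2.1, 0.242, -2.1]
contact_force: [-0.4, 0.6, -2.7]
opening: 0.0149
```

Emit:
drive_tool:
  commands: "1 0 0.12 0.01 0; 1 0 0.23 0.01 0; 1 0 0.33 0.02 0; 1 0 0.4 0.02 0; 1 0 0.46 0.03 0; 1 0 0.51 0.03 0; 1 0 0.53 0.03 0; 1 0 0.54 0.03 0"

```text
t: 11.38
tool_pos: [0.5612, -0.1343, 0.2077]
tool_rot: [2.1, 0.242, -2.1]
contact_force: [1.0, -0.4, -2.9]
opening: 0.0151
```

Emit:
drive_tool:
  commands: "1 0 0 0 0; 1 0 0 0 0; 1 0 0 0 0; 1 0 0 0 0; 1 0 0 0 0; 1 0 0 0 0; 1 0 0 0 0; 1 0 0 0 0"

```text
t: 12.05
tool_pos: [0.5611, -0.1342, 0.2077]
tool_rot: [2.1, 0.242, -2.1]
contact_force: [0.6, 0.2, -2.8]
opening: 0.015
```

```bash
python3 - <<'E'
from h import *
for n in("scene","top"):
    i,d=ctrl.get_image(n);cv2.imwrite(f"pics/{n}8.png",i);np.save(f"{n}8.npy",d)
i=cv2.imread("pics/scene8.png");cv2.imwrite("pics/c8.png",cv2.resize(i[140:310,160:340],None,fx=3.5,fy=3.5,interpolation=cv2.INTER_CUBIC))
E
python3 go.py .561 -.134 .207 -1.346
```

```text
t 12.15 pos [ 0.5611 -0.1342  0.2077] yaw -1.3415 opening 0.0153 F [ 0.03  0.83 -3.21] q [-0.36 -0.05  1.75 -0.    1.44  0.98]
tiltx [-0. -0. -1.] units [ 0.017 -0.006  0.002] turn 0.052
```

View pics/c8.png

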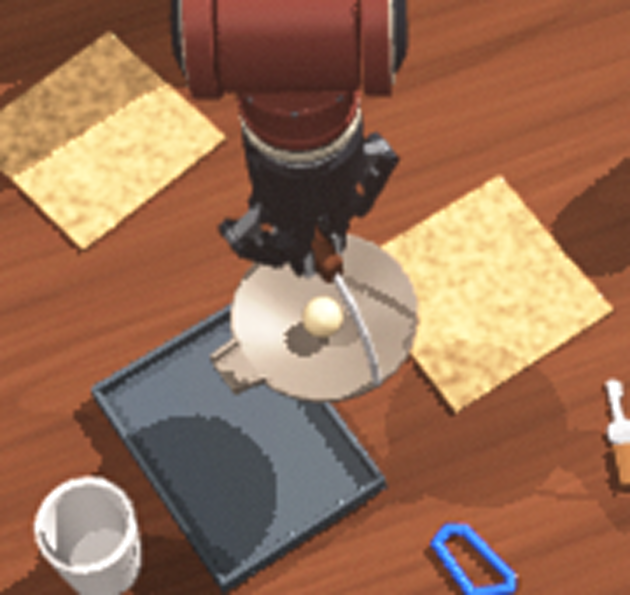

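View pics/top8.png

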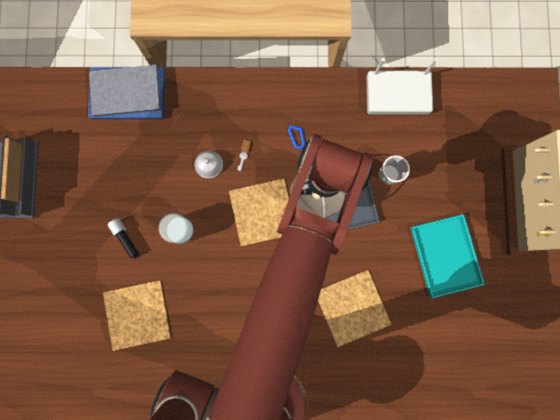

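The dish is over the tray's mat-side edge with its lip at about (225,370) in the crop. The ball is centred and the other items are in place. I'll check lip, ball, tilt and mat numerically.

```bash
python3 - <<'E'
from h import *
g=lambda u,v:(160+u/3.5,140+v/3.5)
lip=cast("scene",*g(224,371),.131);ball=cast("scene",*g(323,315),.1227)
print("lip",lip,"tray dist",np.linalg.norm(lip[:2]-[.5812,-.2201]),"ball",ball)
i=cv2.imread("pics/top8.png");h=cv2.cvtColor(i,cv2.COLOR_BGR2HSV)
m=cv2.inRange(h,(12,70,120),(32,255,255));k=np.zeros_like(m);k[170:255,220:300]=m[170:255,220:300]
k=cv2.morphologyEx(k,cv2.MORPH_CLOSE,np.ones((3,3)));c=max(cv2.findContours(k,0,1)[0],key=cv2.contourArea)
w=np.array([cast("top",*p,.005)[:2] for p in cv2.boxPoints(cv2.minAreaRect(c))]);e=[w[j]-w[j-1] for j in range(4)];print("mat",w.mean(0),[np.degrees(np.arctan2(x[1],x[0])).round(2) for x in e],[np.linalg.norm(x).round(3) for x in e])
# tilt: plane on dish points near rim radius
d=np.load("scene8.npy");P=cloud("scene",d);r=np.hypot(P[...,0]-.561,P[...,1]+.134)
s=(r>.055)&(r<.066)&(P[...,2]>.1)&(P[...,2]<.14)&(d>0);Q=P[s]
A=np.c_[Q[:,:2]-[.561,-.134],np.ones(len(Q))];
f=np.ones(len(Q),bool)
for _ in range(4):
    x=np.linalg.lstsq(A[f],Q[f,2],rcond=None)[0];f=abs(A@x-Q[:,2])<.004
print(len(Q),f.sum(),"plane",x)
a=np.load("scene0.npy")
E
```

```text
lip [ 0.5821059  -0.21832126  0.131     ] tray dist 0.0019961429436094083 ball [ 0.56243549 -0.13452406  0.1227    ]
mat [0.52519575 0.01202959] [np.float64(11.55), np.float64(-78.83), np.float64(-169.27), np.float64(101.0)] [np.float64(0.173), np.float64(0.169), np.float64(0.174), np.float64(0.167)]
438 379 plane [-0.01597193 -0.00088258  0.12490763]
```

The checks all sit well inside the limits, so I'm handing in.

```bash
python3 -c "
from station import ctrl
print(ctrl.finish_job())"
```

```text
the job is handed in; nothing more can be done
None
```

I lifted the dish by its wooden grip, turned it 88° so the lip points at the slate tray, and carried it about 150 mm across. I handed the job in at about 12 s, with the dish still gripped at 60 N.

| Last check | Measured |
|---|---|
| Lip to above the tray's centre | about 2 mm |
| Ball to the grip axis | about 2 mm |
| Dish tilt | about 0.016 rad |
| Foot height | about 10 cm (from the tool pose) |
| Dish x to the mat's y line | about 2–3° |
| Finger opening | steady at 15 mm |
| Other items | looked unmoved in the last two pictures; not measured |

- **Mat measurement:** the mat's outline came out 5–10 mm large in the last picture, so its yaw estimates spread between about 11° and 13°. That is well inside the 12° limit.
- **Approach:** on the way down the tool drifted about 4 mm sideways. I corrected it before closing the fingers.

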